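Hold the long-handled test paddle through the checker's guard slot

TASK

Run the start-of-shift check of the contaminant checker: take the test paddle with the longer handle out of the rack, pass its blade down through the slot in the checker's guard plate, and push it home against the sprung plunger until its collar is down at the plate. Finish still gripping the paddle and holding it pushed home and upright; the spring lifts it again if you let go. Leave the short-handled paddle in the rack and do not disturb the other things on the table.

Things in the scene. Friction and masses are not known exactly. Their poses are not given: they have to be found in the camera images.
- guard_slot (a point): middle of the slot's mouth, level with the upper face of the checker's level steel guard plate (110 mm above the table, 10 mm thick). The slot is 36 mm along this point's y axis and 12 mm along x, 2 mm more each way than the paddle's blade; its mouth is bevelled all round, 3 mm wide and 5 mm deep. Below the plate is free space down to the plunger
- checker: contaminant checker, a white and grey bench unit fixed to the table, foot 150 x 140 mm; its origin is on the table straight below the slot, axes as those of guard_slot, z up. The guard plate is its top, 84 mm (x) x 134 mm (y); behind it (+x) is a white housing 6 mm lower than the plate, in front a clear window
- plunger (a joint): sprung plunger under the slot, a flat steel plate 22 x 44 mm. The value is how far it is pushed down, in m: 0 at rest, its face 75 mm below the top of the guard plate; 0.018 at its stop; 0.015 with the paddle's collar right down on the plate. It pushes back with 2.4 N at 0 and about 7 N at 0.015, far more than the paddle's weight
- paddle_grip (a point): centre of the long-handled test paddle's grip, a grey block 18 mm thick (this point's x) x 30 mm wide (y) x 50 mm tall (z, up), to be gripped across the 18 mm. It is 33 mm above the underside of the grey collar (26 x 50 x 8 mm) below the grip and 123 mm above the blade's tip. The paddle stands blade down in the rack, and is the same from both sides
- paddle_tip (a point): middle of the lower end of the long-handled paddle's blade, 123 mm below paddle_grip along the paddle's axis. The blade is white plastic, 10 mm thick (x) x 34 mm wide (y) x 90 mm long, below the collar
- paddle: the long-handled test paddle as a whole, 148 mm long, 55 to 115 g; its origin is the middle of the lower end of its blade, axes as those of paddle_grip
- rack: fixed white plastic rack, foot 90 x 180 mm, 100 mm high; its origin is the middle of its underside. Two slots, 90 mm apart along its y axis, go through its 10 mm thick top plate with 3 mm play; the paddles hang in them, collars resting on the plate, blades in line along y. Which paddle is in which slot varies
- short_paddle_grip (a point): centre of the grip of the other test paddle, the same but with a grip only 24 mm tall. It stays in the rack
- stapler: blue desk stapler, 138 x 34 x 42 mm, lying between rack and checker: leave it
- sample_jar: open steel jar, 89 mm across, 69 mm high: leave it
- teaspoon: steel spoon, 188 mm long: leave it
Not all that is in view belongs to the job. What is shaped like the paddle but red or yellow is not meant.

How it is judged:
On the way, in this order (a step that is already met when the one before it is completed fails the run):
1. the long-handled paddle is lifted clear of the rack in the gripper (height (world z) of paddle_tip above 0.108 m and contact force between the fingers and paddle above 1 N), for 0.1 s.
2. its blade is through the guard slot (horizontal distance between paddle_tip and guard_slot below 0.005 m and z of paddle_tip in the frame of guard_slot below -0.02 m), for 0.05 s.
At the end, for the whole second after the job is handed in: The long-handled paddle is through the guard slot, tip within 6 mm of its axis and 83 mm or more below the plate top (collar within 7 mm of it), upright within 0.12 rad, plunger down over 10 mm, still gripped and still through the last second (value of joint plunger above 0.01 m and horizontal distance between paddle_tip and guard_slot below 0.006 m and z of paddle_tip in the frame of guard_slot below -0.083 m and angle between paddle_grip's own z axis and vertical below 0.12 rad and contact force between the fingers and paddle above 1 N and linear speed of paddle below 0.02 m/s); the arm keeps its last pose, push and grip.
It fails at once if the short-handled paddle is taken out or moved by more than 30 mm (distance of short_paddle_grip from where it was at the start of the episode above 0.03 m).
It fails at once if another thing on the table is moved by more than 40 mm (distance of any of stapler, sample_jar, teaspoon from where it was at the start of the episode above 0.04 m).
It also fails if it takes over 54 s, if anything falls off the work surface, if the arm or the gripper's body presses on something with over 40 N, if the wrist force passes 120 N, or if a joint passes its speed limit or range.

ROBOT

A 7-joint arm with a two-finger parallel gripper is mounted at the origin on a cart in front of the work surface, level with it; the furniture and walls round the work are solid. World frame = base frame: x ahead of the robot, y to its left, z up, the work surface at z = 0. Lengths are in m, angles in rad, forces in N, time in s.
With the tool pointing down it reaches from about 0.4 to 0.85 m from the base axis. Payload 4.4 kg.
Tool frame: the origin (TCP) lies on the centre line of the jaws, within the pads' length; the fingertips stand 22 mm ahead of it and the grasp point (between the pads) lies 3 mm ahead of it; z points along the fingers, x is the direction in which the jaws open and shut, and the axes are right-handed (so a half turn about z gives the same grasp; the last joint's range is limited). The gripper opens to 94 mm and grips with 3 to 60 N. Pads are 16 mm wide; open, the fingers measure 119 mm over their backs; the gripper's body (75 mm by 177 mm) begins 78 mm behind the grasp point.
Start: joints at [1.198, 0.628, 0.038, 1.517, -0.027, 0.996, -0.02], TCP at [0.196, -0.62, 0.227] pointing down, gripper open.
Joint ranges: [-3.06, 3.06], [-0.37, 2.12], [-1.25, 1.32], [0.18, 2.47], [-1.1, 4.24], [0.23, 1.98], [-2.94, 2.94]. Speed limits (rad/s): [2.57, 2.57, 3.14, 3.14, 3.14, 3.14, 3.14].

INTERFACE

Orientations are given as a unit quaternion [w, x, y, z].
In Python, from bench import bot, camera gives the robot as it stands. The module is installed in compiled form; this text tells all that it offers. Calls block until the motion is done:
- bot.move_ptp(position, orientation): joint-space move of the TCP to a pose.
- bot.move_l(position, attitude=None, velocity=0.15, f_stop=None): straight line of the TCP; attitude=None keeps the orientation; velocity is the mean speed in m/s. With f_stop (N) it stops when the force on the tool has changed by that much, and returns True; else False.
- bot.move_j(angles): joint-space move.
- bot.gripper_to(opening, newtons=None): opening from 0.0 (shut) to 1.0 (fully open); newtons is the grip in N (None keeps the last); returns when the fingers have stopped.
- bot.hold(seconds).
- bot.inverse_kinematics(position, orientation): joint angles nearest the present ones, or None.
- camera(name): name is "scene" or "top" or "wrist"; returns a dict with "image" (420x560x3 uint8, red, green, blue), "fovy" (degrees; the focal length in pixels is half the picture's height over the tangent of half this angle, whatever the lens; pixels are square), "cx", "cy" (the principal point, pixels), "rvec" (rotation vector, rad) and "tvec" (3), from world to camera coordinates, as OpenCV has them; the wrist camera has in their place "tool_from_camera" (4x4, takes a point from camera to tool coordinates, whose origin is the TCP and whose axes are the tool frame's). Camera axes: x right, y down, z forward; pixel columns grow to the right and rows downward; lengths in m; the calibration is good to about 2 mm. A picture is of the moment at which its call begins: read the wrist's pose just before it. There is no depth.
A pose or a line that the arm cannot do raises bot.PlanningError and nothing moves.
- bot.finish_job(): hands the job in, once; it reports no verdict.
Readings, each from a call of its own:
- bot.read_time_s(): time.
- bot.read_joint_positions(): joint angles.
- bot.read_qd(): joint speeds.
- bot.read_tau(): joint torques, N m.
- bot.read_position(): TCP position.
- bot.read_tcp_rot(): TCP orientation.
- bot.read_wrist_force(): force on the tool from outside, world axes, zero at the start.
- bot.read_wrist_torque(): the same for the moment, N m.
- bot.read_width(): opening from 0.0 (shut) to 1.0 (fully open).
Only numpy, scipy, OpenCV 4.12 (cv2) and the standard library are available. Lean on these libraries where they do the work, as an engineer would, in place of code of your own. Each camera call takes 0.05 s, during which the arm holds its last target.

## Working session

There is one attempt and no reset: what is moved stays moved. The work goes in short steps, each a Python script; the robot and the scene stay as the last script left them, time stands still between calls to the robot, and variables do not carry over. Pictures are saved under pics/ and viewed, and the job is handed in when it is done.

```bash
mkdir -p pics; ls; python3 - <<'E'
from bench import bot,camera
import cv2,numpy as np
for n in("scene","top","wrist"):
    d=camera(n); cv2.imwrite(f"pics/a_{n}.png",d["image"][:,:,::-1])
    print(n,{k:v for k,v in d.items() if k!="image"})
print(bot.read_time_s(),bot.read_position(),bot.read_tcp_rot())
E
```

```text
pics
scene {'fovy': 54.82292254197676, 'cx': 283.36970242035034, 'cy': 210.26614715162094, 'rvec': array([ 0.63212192, -2.50745591,  1.30792931]), 'tvec': array([0.45557242, 0.26544229, 0.92767894])}
top {'fovy': 44.904097330322294, 'cx': 270.87815359125943, 'cy': 209.10690038581848, 'rvec': array([ 2.13979812, -2.13761495,  0.16415677]), 'tvec': array([-0.0466859 ,  0.57848621,  1.50513963])}
wrist {'fovy': 64.35633508349983, 'cx': 280.2557772907664, 'cy': 208.49573826113306, 'tool_from_camera': array([[ 9.99999926e-01, -2.51228622e-04,  2.89717544e-04,
         9.10011845e-04],
       [ 1.78820181e-04,  9.73838375e-01,  2.27241693e-01,
        -6.52691171e-02],
       [-3.39227680e-04, -2.27241624e-01,  9.73838349e-01,
        -1.56820980e-01],
       [ 0.00000000e+00,  0.00000000e+00,  0.00000000e+00,
         1.00000000e+00]])}
0.15 [ 0.19617766 -0.6191995   0.22676664] [-4.19260042e-04  8.06845442e-01 -5.90762140e-01 -5.91936443e-04]
```

View pics/a_scene.png

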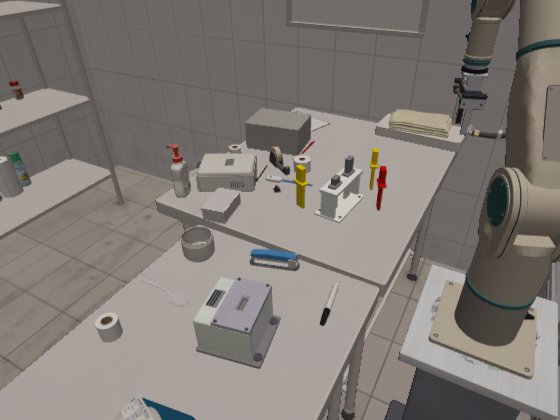

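View pics/a_top.png

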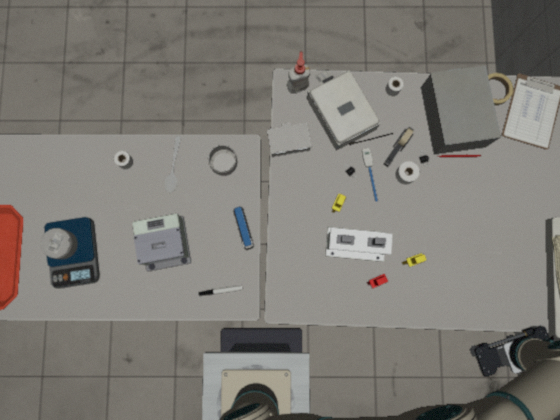

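View pics/a_wrist.png

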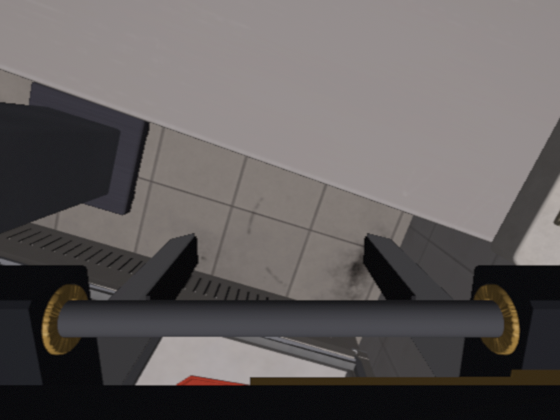

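The scene view shows the rack at about (340,190), with the taller grip at the right end (349,165). The checker is at about (235,315). In the top view the rack is at (360,243) and the checker at (160,240). I'll zoom in on both.

```bash
cat > h.py <<'E'
import numpy as np,cv2
from scipy.spatial.transform import Rotation as R
def cam(d,T=None):
    f=210/np.tan(np.radians(d["fovy"]/2))
    K=np.array([[f,0,d["cx"]],[0,f,d["cy"]],[0,0,1]])
    if "rvec" in d:
        Rm=cv2.Rodrigues(d["rvec"])[0]; C=-Rm.T@d["tvec"]; return K,Rm.T,C
    M=T@d["tool_from_camera"]; return K,M[:3,:3],M[:3,3]
def onz(c,uv,z):
    K,A,C=c; r=A@np.linalg.inv(K)@np.array([uv[0],uv[1],1.]); return C+r*(z-C[2])/r[2]
def proj(c,p):
    K,A,C=c; q=K@(A.T@(np.asarray(p)-C)); return q[:2]/q[2]
def tri(c1,u1,c2,u2):
    P=[c[0]@np.hstack([c[1].T,(-c[1].T@c[2])[:,None]]) for c in(c1,c2)]
    X=cv2.triangulatePoints(P[0],P[1],np.float64(u1)[:,None],np.float64(u2)[:,None])[:,0]; return X[:3]/X[3]
def toolT(bot):
    q=bot.read_tcp_rot();T=np.eye(4);T[:3,:3]=R.from_quat(q,scalar_first=True).as_matrix();T[:3,3]=bot.read_position();return T
def down(yaw): # tool x axis at yaw, z down
    x=np.array([np.cos(yaw),np.sin(yaw),0]);z=np.array([0,0,-1.]);
    return R.from_matrix(np.c_[x,np.cross(z,x),z]).as_quat(scalar_first=True)
E
python3 - <<'E'
import cv2
def z(n,x,y,w,h,o):
    i=cv2.imread(f"pics/a_{n}.png")[y:y+h,x:x+w]; cv2.imwrite(f"pics/{o}.png",cv2.resize(i,None,fx=7,fy=7,interpolation=cv2.INTER_CUBIC))
z("top",315,210,90,65,"b1");z("top",120,205,80,75,"b2");z("scene",185,270,110,85,"b3");z("scene",305,145,70,80,"b4")
E
```

```text
(no output)
```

View pics/b1.png

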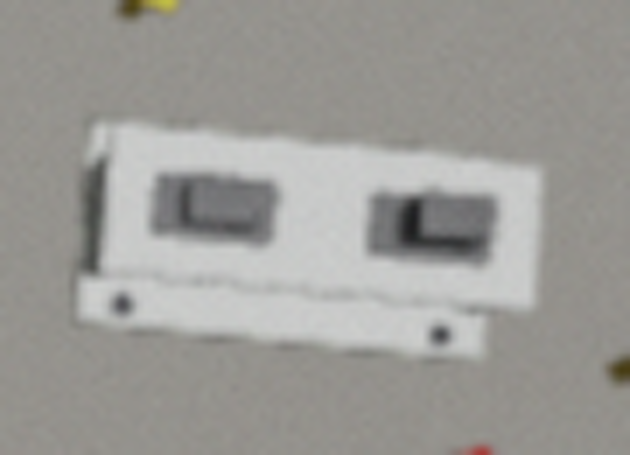

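View pics/b2.png

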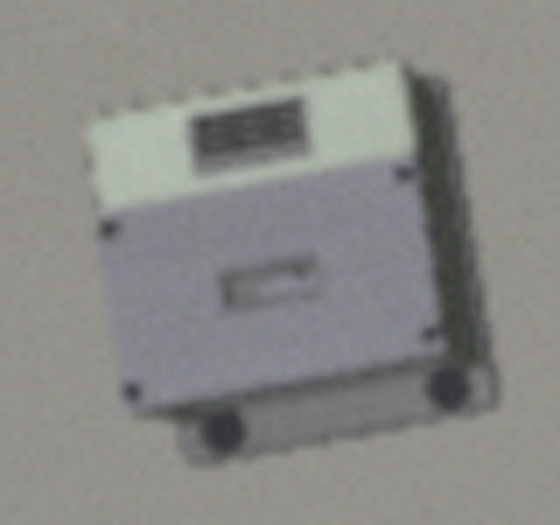

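View pics/b3.png

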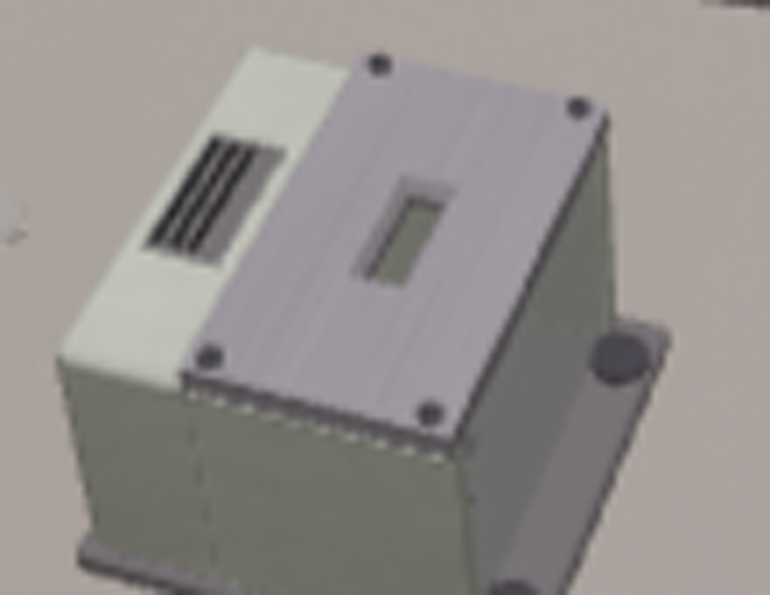

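View pics/b4.png

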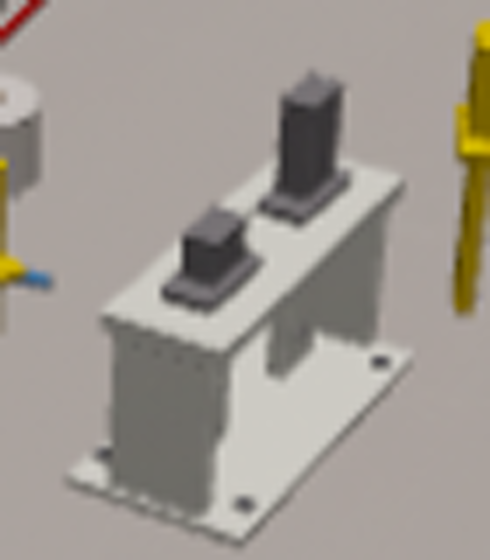

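```bash
python3 - <<'E'
from bench import bot,camera
from h import *
t=camera("top");s=camera("scene");ct=cam(t);cs=cam(s)
def q(p,o): return (np.array(p)+.5)/7-.5+np.array(o)
o1,o2,o3,o4=(315,210),(120,205),(185,270),(305,145)
print("grip top",onz(ct,q((457,217),o1),.158),"collar",onz(ct,q((432,226),o1),.108), "scene top",onz(cs,q((312,88),o4),.158))
print("short top",onz(ct,q((220,200),o1),.132),"collar",onz(ct,q((213,208),o1),.108),onz(cs,q((213,225),o4),.132))
print("tri top long",tri(ct,q((457,217),o1),cs,q((312,88),o4)))
rk=[onz(ct,q(p,o1),.1) for p in((108,125),(543,165),(533,308),(103,272))];print("rack top",np.mean(rk,0),rk)
print("slot",onz(ct,q((270,284),o2),.11),onz(cs,q((405,232),o3),.11),tri(ct,q((270,284),o2),cs,q((405,232),o3)))
T=[onz(ct,q(p,o2),.11) for p in((108,228),(404,172),(432,333),(131,390))]
S=[onz(cs,q(p,o3),.11) for p in((209,357),(378,64),(578,107),(430,412))]
for n,P in(("T",T),("S",S)):
    print(n,np.mean(P,0)); print([round(float(np.linalg.norm(P[i]-P[i-1])),4) for i in range(4)])
    a=P[1]-P[0];b=P[2]-P[3];y=a+b;print("y-dir angle",np.degrees(np.arctan2(y[1],y[0])))
a=rk[1]-rk[0]+rk[2]-rk[3];print("rack y ang",np.degrees(np.arctan2(a[1],a[0])))
for n,p in(("red",(377,281)),("yel",(415,260)),("stap",(243,228)),("jar",(222,160))): print(n,onz(ct,p,.06))
E
```

```text
grip top [ 0.47191732 -0.35137599  0.158     ] collar [ 0.47292004 -0.35151553  0.108     ] scene top [ 0.47395873 -0.35503241  0.158     ]
short top [ 0.48123193 -0.26064131  0.132     ] collar [ 0.48029777 -0.26115753  0.108     ] [ 0.48180343 -0.26249614  0.132     ]
tri top long [ 0.47199305 -0.35079166  0.16034119]
rack top [ 0.47726095 -0.30734941  0.1       ] [array([ 0.51580733, -0.21920702,  0.1       ]), array([ 0.49918612, -0.40018292,  0.1       ]), array([ 0.43965852, -0.39390959,  0.1       ]), array([ 0.45439184, -0.2160981 ,  0.1       ])]
slot [0.46259683 0.27952207 0.11      ] [0.46274278 0.27935799 0.11      ] [0.46259959 0.27948893 0.11019254]
T [0.46407201 0.28004155 0.11      ]
[0.068, 0.1242, 0.0681, 0.1254]
y-dir angle -79.14866315041007
S [0.4647558  0.27784402 0.11      ]
[0.0681, 0.124, 0.068, 0.1242]
y-dir angle -78.95607007147217
rack y ang -94.99440720435312
red [ 0.36148737 -0.35985707  0.06      ]
yel [ 0.4234279  -0.47465073  0.06      ]
stap [0.5186801  0.03753785 0.06      ]
jar [0.7286465  0.10405046 0.06      ]
```

```bash
python3 - <<'E'
from bench import bot,camera
from h import *
for yg,ys in((-5,11),(175,191)):
    for p,y in(((.472,-.351,.3),yg),((.472,-.351,.136),yg),((.463,.2795,.34),ys),((.463,.2795,.146),ys)):
        j=bot.inverse_kinematics(list(p),list(down(np.radians(y)))); print(y,p,None if j is None else np.round(j,2))
E
```

```text
-5 (0.472, -0.351, 0.3) [ 0.78  0.48 -0.29  1.59  0.15  1.09  0.36]
-5 (0.472, -0.351, 0.136) [ 0.73  0.66 -0.22  1.78  0.21  0.73  0.31]
11 (0.463, 0.2795, 0.34) [ 0.1   0.55 -1.12  1.64  0.52  1.28 -0.93]
11 (0.463, 0.2795, 0.146) [-0.22  0.64 -0.57  1.89  0.5   0.75 -0.88]
175 (0.472, -0.351, 0.3) [ 0.23  0.52  0.58  1.61 -0.31  1.1  -2.34]
175 (0.472, -0.351, 0.136) [ 0.26  0.72  0.55  1.79 -0.51  0.78 -2.16]
191 (0.463, 0.2795, 0.34) [ 0.07  0.53 -1.06  1.64  0.48  1.26  2.25]
191 (0.463, 0.2795, 0.146) [ 0.04  0.81 -1.06  1.89  0.86  0.99  1.91]
```

```bash
python3 - <<'E'
from bench import bot,camera
from h import *
bot.move_ptp([.472,-.351,.30],list(down(np.radians(-5))))
T=toolT(bot);d=camera("wrist");cv2.imwrite("pics/c1.png",d["image"][:,:,::-1])
c=cam(d,T);print(bot.read_time_s(),T[:3,3],np.round(bot.read_joint_positions(),2))
for p in((.472,-.351,.158),(.472,-.351,.133),(.481,-.261,.132)):print(proj(c,p))
E
```

```text
1.7583 [ 0.47056505 -0.35291501  0.29956354] [ 0.78  0.48 -0.29  1.59  0.15  1.09  0.36]
[281.58919969 200.65326915]
[281.50853355 195.43474147]
[282.42360097  99.37338782]
```

View pics/c1.png

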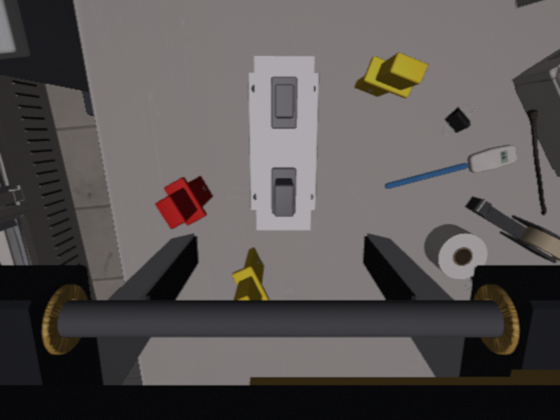

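The long grip's top is at about (284,182), next to the yellow decoy at (250,285). Next I'll segment it.

```bash
python3 - <<'E'
import cv2
i=cv2.imread("pics/c1.png")[60:235,240:330]
cv2.imwrite("pics/c2.png",cv2.resize(i[95:165],None,fx=8,fy=8,interpolation=cv2.INTER_CUBIC))
E
```

```text
(no output)
```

View pics/c2.png

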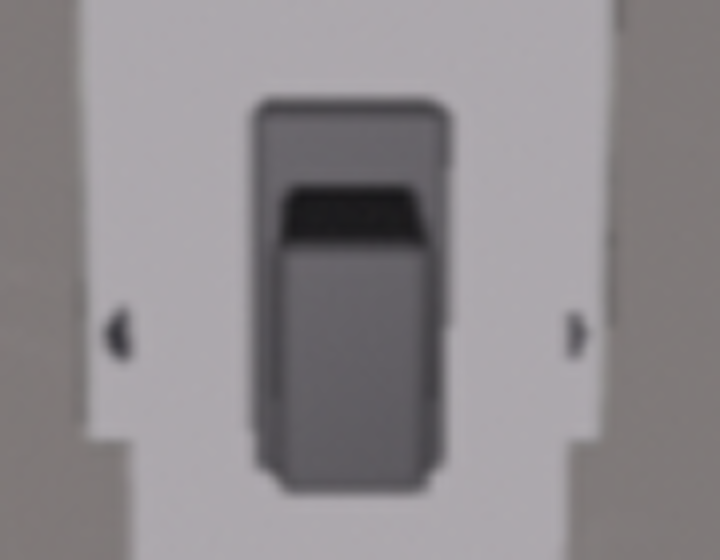

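```bash
python3 - <<'E'
from bench import bot,camera
from h import *
T=toolT(bot);d=camera("wrist");c=cam(d,T)
q=lambda x,y:((x+.5)/8-.5+240,(y+.5)/8-.5+155)
P=[onz(c,q(*p),.158) for p in((280,244),(428,242),(430,490),(280,492))]
print(np.mean(P,0),[round(float(np.linalg.norm(P[i]-P[i-1])),4) for i in range(4)])
C=[onz(c,q(*p),.108) for p in((252,98),(449,98))];print(C,np.linalg.norm(C[0]-C[1]))
v=C[1]-C[0];print(np.degrees(np.arctan2(v[1],v[0])))
yv=P[2]+P[3]-P[0]-P[1];print(np.degrees(np.arctan2(yv[1],yv[0])))
g=onz(c,((284.3),(199)),.158)
E
```

```text
[ 0.47410198 -0.35107978  0.158     ] [0.0289, 0.0167, 0.0289, 0.0173]
[array([ 0.46356469, -0.32455634,  0.108     ]), array([ 0.48910012, -0.32689176,  0.108     ])] 0.025642008755656163
-5.2256228909395865
-94.86178723512336
```

```bash
python3 - <<'E'
from bench import bot,camera
from h import *
q=list(down(np.radians(-5)))
print(bot.read_position())
print(bot.move_l([.4735,-.351,.138],q,velocity=.12,f_stop=8)); print(bot.read_position(),bot.read_wrist_force())
bot.gripper_to(0.0,40); print(bot.read_width()*94,bot.read_position(),bot.read_wrist_force(),bot.read_time_s())
T=toolT(bot);d=camera("wrist");cv2.imwrite("pics/d1.png",d["image"][:,:,::-1])
print(bot.read_tcp_rot(),q)
E
```

```text
[ 0.47070738 -0.35270164  0.29950999]
False
[ 0.47395406 -0.35127955  0.13870139] [-0.21878859  0.54859293 -0.06514523]
17.679608727027258 [ 0.47352676 -0.35097554  0.13796777] [0.21681492 0.19582783 0.21478354] 4.4583
[-1.07838439e-05  9.99049296e-01 -4.35947676e-02  1.27163758e-05] [np.float64(-0.0), np.float64(0.9990482215818577), np.float64(-0.04361938736533599), np.float64(0.0)]
```

View pics/d1.png

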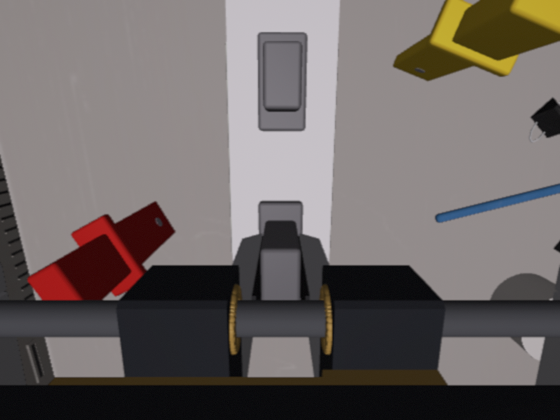

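```bash
python3 - <<'E'
from bench import bot,camera
from h import *
p=bot.read_position()
bot.move_l([p[0],p[1],.31],velocity=.15)
print(bot.read_width()*94,bot.read_wrist_force(),bot.read_position(),bot.read_time_s())
d=camera("wrist");cv2.imwrite("pics/e1.png",d["image"][:,:,::-1])
try:
    bot.move_ptp([.463,.2795,.30],list(down(np.radians(11))))
except bot.PlanningError as e: print(e)
print(bot.read_width()*94,bot.read_position(),bot.read_tcp_rot(),down(np.radians(11)),bot.read_time_s(),np.round(bot.read_joint_positions(),2))
for n in("scene","top","wrist"):
    d=camera(n);cv2.imwrite(f"pics/e_{n}.png",d["image"][:,:,::-1])
E
```

```text
17.815293763750603 [-0.50799498 -0.25187709 -1.12541691] [ 0.47301918 -0.35073056  0.30910744] 5.8083
17.886068183357207 [0.46379699 0.27834498 0.2998483 ] [3.53451820e-04 9.95502034e-01 9.47394962e-02 4.74002986e-05] [0.         0.9953962  0.09584575 0.        ] 8.1083 [-0.1   0.47 -0.74  1.71  0.35  1.09 -0.76]
```

View pics/e_scene.png

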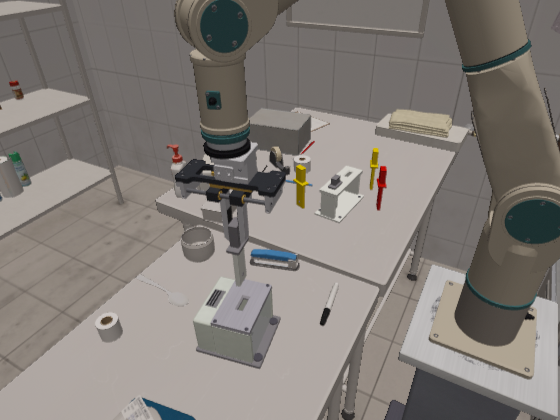

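View pics/e_wrist.png

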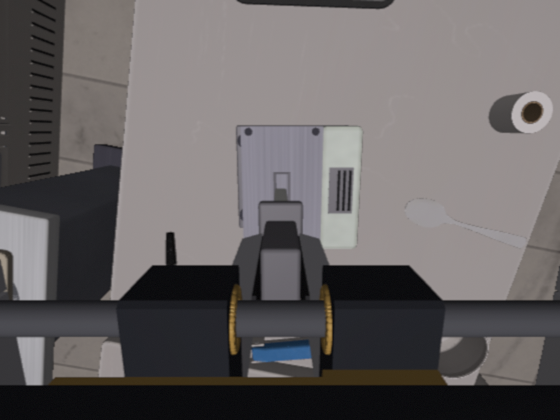

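View pics/e1.png

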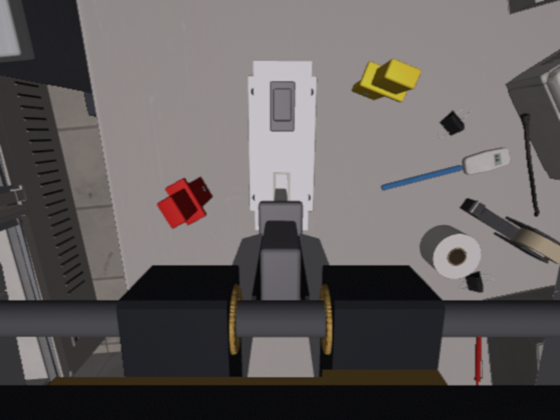

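The paddle is held, and its blade hangs over the slot (scene 240,270). In the wrist view the collar is at (280,212) and the slot's far end at about (282,180). I'll zoom in to check the alignment.

```bash
python3 - <<'E'
import cv2
def z(n,x,y,w,h,o,s=7):
    i=cv2.imread(f"pics/{n}.png")[y:y+h,x:x+w]; cv2.imwrite(f"pics/{o}.png",cv2.resize(i,None,fx=s,fy=s,interpolation=cv2.INTER_CUBIC))
z("e_scene",205,220,75,80,"f1");z("e_wrist",230,120,100,110,"f2",5)
E
```

```text
(no output)
```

View pics/f1.png

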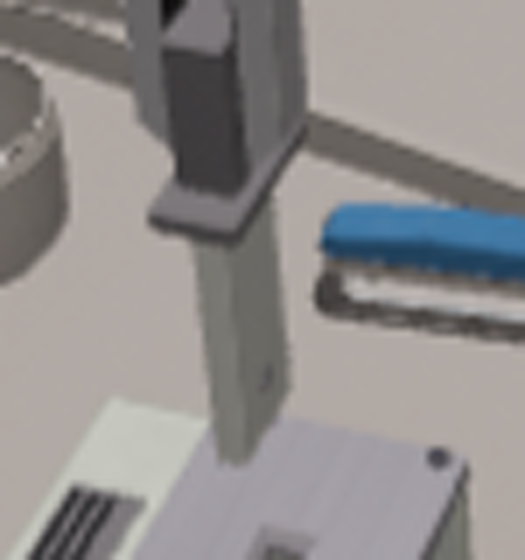

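View pics/f2.png

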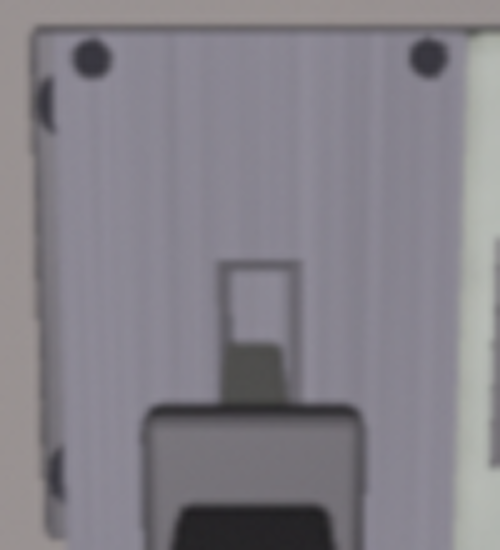

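```bash
python3 - <<'E'
from bench import bot,camera
from h import *
T=toolT(bot);d=camera("wrist");c=cam(d,T);s=camera("scene");cs=cam(s)
q=lambda x,y:((x+.5)/5-.5+230,(y+.5)/5-.5+120)
zt=T[2,3]-.128
def w(n,p):
    print(n,np.round(p,4),"tool",np.round(np.linalg.inv(T)@np.r_[p,1],4)[:3])
ty=-T[:3,1]
a,b=onz(c,q(231,345),zt),onz(c,q(283,345),zt);print("width",np.linalg.norm(a-b));w("tip far edge",(a+b)/2); 
u=T[:3,1]*.017; w("tip +",(a+b)/2+u)
a,b=onz(c,q(218,262),.11),onz(c,q(301,262),.11);print("slot width",np.linalg.norm(a-b));w("slot",(a+b)/2+T[:3,1]*.021)
v=b-a;print("slot x ang",np.degrees(np.arctan2(v[1],v[0])))
a,b=onz(c,q(92,58),.11),onz(c,q(428,58),.11);v=b-a;print(np.linalg.norm(v),"scr ang",np.degrees(np.arctan2(v[1],v[0])));w("from screws",(a+b)/2+T[:3,1]*.062)
q=lambda x,y:((x+.5)/7-.5+205,(y+.5)/7-.5+220)
w("scene tip",onz(cs,q(253,424),zt))
for p in((217,460),(250,465),(290,390)): w("cn",onz(cs,q(*p),zt))
print("tool x ang",np.degrees(np.arctan2(T[1,0],T[0,0])))
E
```

```text
width 0.008989611708813955
tip far edge [0.4612 0.2941 0.1719] tool [ 0.0006 -0.0156  0.128 ]
tip + [0.4644 0.2774 0.1719] tool [0.0006 0.0014 0.128 ]
slot width 0.017270093932945985
slot [0.4645 0.2803 0.11  ] tool [ 0.0013 -0.0014  0.1899]
slot x ang 10.896338120093496
0.06801145359411981 scr ang 10.900206392042634
from screws [0.4645 0.2807 0.11  ] tool [ 0.0013 -0.0018  0.1899]
scene tip [0.4639 0.2758 0.1719] tool [-0.0002  0.0029  0.128 ]
cn [0.4649 0.2927 0.1719] tool [ 0.004  -0.0135  0.128 ]
cn [0.4555 0.2899 0.1719] tool [-0.0058 -0.0125  0.128 ]
cn [0.4621 0.259  0.1719] tool [-0.0051  0.019   0.128 ]
tool x ang 10.910583336942794
```

```bash
python3 - <<'E'
from bench import bot,camera
from h import *
q=list(down(np.radians(10.9)))
p=toolT(bot);t=p[:3,3]+p[:3,0]*.0006-p[:3,1]*.003
bot.move_l([t[0],t[1],.250],q,velocity=.1)
bot.hold(.2)
print(t,bot.read_position(),bot.read_wrist_force(),bot.read_time_s())
for n in("scene","wrist"):
    d=camera(n);i=d["image"][:,:,::-1];cv2.imwrite(f"pics/g_{n}.png",i)
    x,y,w,h,s=(205,235,75,80,7) if n=="scene" else (230,120,100,110,5)
    cv2.imwrite(f"pics/g_{n}z.png",cv2.resize(i[y:y+h,x:x+w],None,fx=s,fy=s,interpolation=cv2.INTER_CUBIC))
E
```

```text
[0.46332302 0.28211242 0.29995945] [0.46366152 0.28237394 0.25068122] [-0.18519222 -0.34763469 -0.15640014] 9.2083
```

View pics/g_scenez.png

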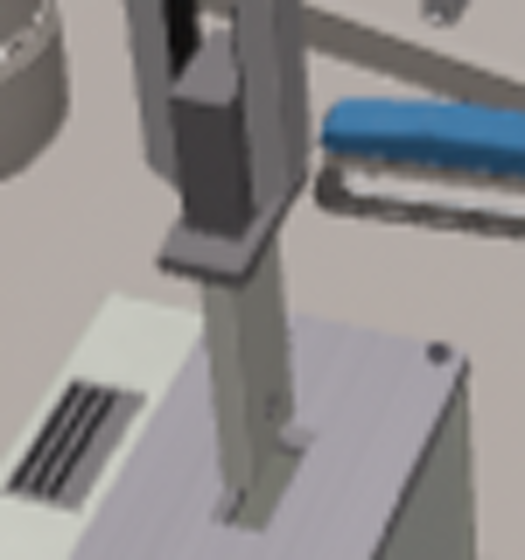

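View pics/g_wristz.png

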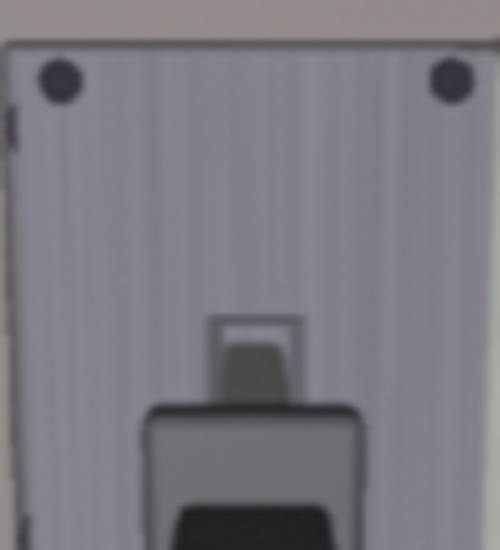

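```bash
python3 - <<'E'
from bench import bot,camera
from h import *
T=toolT(bot);d=camera("wrist");c=cam(d,T);s=camera("scene");cs=cam(s)
q=lambda x,y:((x+.5)/5-.5+230,(y+.5)/5-.5+120)
zt=T[2,3]-.128
tl=lambda p:np.round((np.linalg.inv(T)@np.r_[p,1])[:3],4)
a,b=onz(c,q(223,344),zt),onz(c,q(284,344),zt);print("tip",tl((a+b)/2+T[:3,1]*.017),np.linalg.norm(a-b))
a,b=onz(c,q(209,317),.11),onz(c,q(303,317),.11);print("slot",tl((a+b)/2+T[:3,1]*.021),np.linalg.norm(a-b))
a,b=onz(c,q(60,81),.11),onz(c,q(452,81),.11);print("screws",tl((a+b)/2+T[:3,1]*.062),np.linalg.norm(a-b))
q=lambda x,y:((x+.5)/7-.5+205,(y+.5)/7-.5+235)
P=[onz(cs,q(*p),zt) for p in((222,490),(258,492),(293,415))]
print("scene tip",tl((P[0]+P[2])/2),[tl(p) for p in P])
S=[onz(cs,q(*p),.11) for p in((438,352),)]
print("slot a-scene",tl(onz(cs,((405+.5)/7-.5+185,(232.5)/7-.5+270),.11)))
E
```

```text
tip [-0.      0.0012  0.128 ] 0.010544377448157111
slot [0.0004 0.0024 0.1405] 0.016897483856259117
screws [0.0004 0.002  0.1405] 0.06824765712268217
scene tip [-0.0009  0.0009  0.128 ] [array([ 0.0034, -0.016 ,  0.128 ]), array([-0.007 , -0.0136,  0.128 ]), array([-0.0053,  0.0178,  0.128 ])]
slot a-scene [-0.0015  0.0027  0.1405]
```

```bash
python3 - <<'E'
from bench import bot,camera
from h import *
q=list(down(np.radians(10.9)))
T=toolT(bot);t=T[:3,3]+T[:3,0]*.0002+T[:3,1]*.0011
bot.move_l([t[0],t[1],.245],q,velocity=.05);bot.hold(.2)
print(bot.move_l([t[0],t[1],.188],q,velocity=.04,f_stop=8))
print(t,bot.read_position(),bot.read_wrist_force(),bot.read_wrist_torque(),bot.read_width()*94,bot.read_time_s())
d=camera("scene");i=d["image"][:,:,::-1]
x,y,w,h,s=(205,235,75,80,7)
cv2.imwrite(f"pics/h.png",cv2.resize(i[y:y+h,x:x+w],None,fx=s,fy=s,interpolation=cv2.INTER_CUBIC))
E
```

```text
False
[0.46384894 0.28113397 0.25028538] [0.46397901 0.28125114 0.18824658] [ 0.29514787  0.37331921 -0.63760639] [-0.02446854 -0.04643665 -0.01736783] 18.202947180557707 11.4333
```

View pics/h.png

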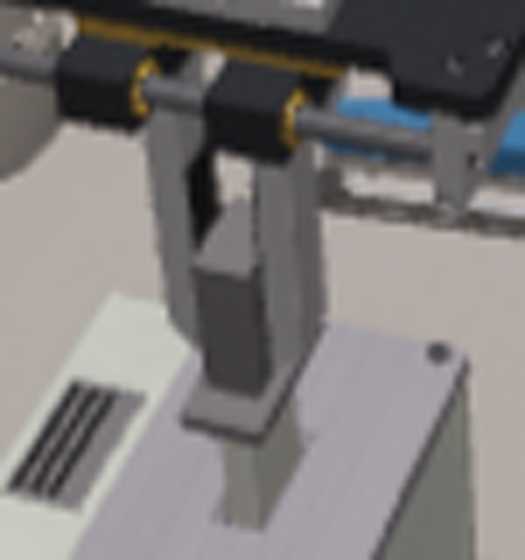

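The blade is through the slot with no contact force. Next I'll push it home.

```bash
python3 - <<'E'
from bench import bot,camera
from h import *
q=list(down(np.radians(10.9)))
p=[.46385,.28113]
bot.gripper_to(0.0,50)
for z in (.165,.157,.151,.149,.1475,.146):
    r=bot.move_l(p+[z],q,velocity=.03,f_stop=14); bot.hold(.15)
    print(z,r,bot.read_position().round(4),bot.read_wrist_force().round(2),round(bot.read_width()*94,2),bot.read_time_s())
    if r or bot.read_wrist_force()[2]>12: break
d=camera("scene");i=d["image"][:,:,::-1]
x,y,w,h,s=(205,235,75,80,7)
cv2.imwrite(f"pics/i.png",cv2.resize(i[y:y+h,x:x+w],None,fx=s,fy=s,interpolation=cv2.INTER_CUBIC))
E
```

```text
0.165 False [0.4639 0.2812 0.1652] [-0.75 -0.24 -1.8 ] 17.45 12.7667
0.157 False [0.4642 0.2815 0.1573] [0.59 0.19 2.57] 17.95 13.3333
0.151 False [0.4642 0.2815 0.1512] [1.09 1.47 5.13] 17.86 13.8333
0.149 False [0.4642 0.2814 0.1493] [2.12 0.84 4.71] 17.75 14.2333
0.1475 False [0.4642 0.2815 0.148 ] [ 1.15 -0.26  6.18] 17.86 14.6333
0.146 False [0.4642 0.2815 0.1479] [-0.74 -2.44 18.95] 17.68 15.0333
```

View pics/i.png

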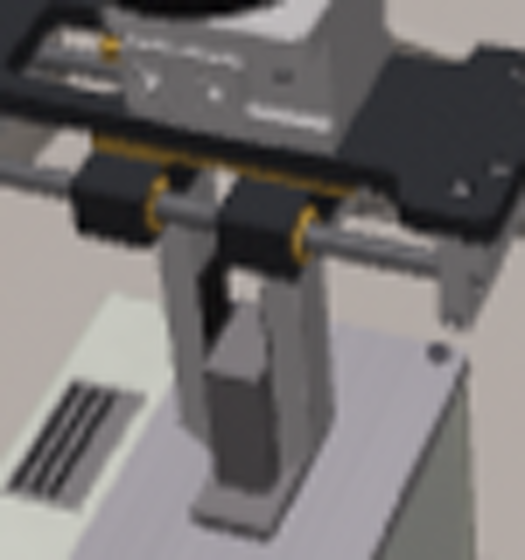

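```bash
python3 - <<'E'
from bench import bot,camera
from h import *
bot.hold(.8)
print(bot.read_position(),bot.read_wrist_force(),bot.read_width()*94,abs(bot.read_qd()).max(),bot.read_tcp_rot(),bot.read_time_s())
cv2.imwrite("pics/j.png",camera("scene")["image"][:,:,::-1])
bot.finish_job()
E
```

```text
[0.46420219 0.28146023 0.14789389] [-0.63411483 -1.64369045 19.47781536] 17.755214434971457 0.0014545177943448679 [5.44271839e-05 9.95490733e-01 9.48543602e-02 9.21303207e-04] 15.8833
the job is handed in; nothing more can be done
```

View pics/j.png

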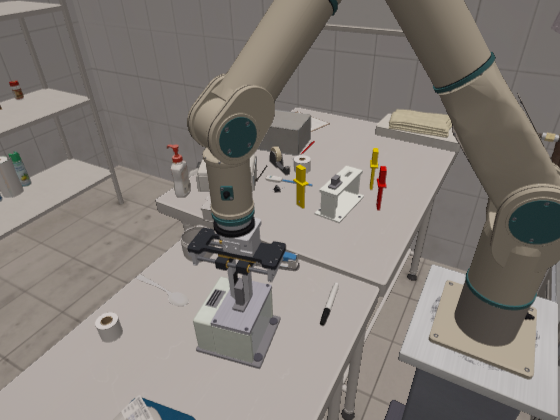

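I took the long-handled paddle out of the rack, passed its blade through the guard slot and pushed it down until its collar met the plate. I handed the job in at about 16 s with the paddle still gripped and pushed home; the interface reports no verdict.

**Last checks before handing in:**
- **Depth:** the TCP stopped at z = 0.148 m, the height I had predicted for the collar touching the plate. The upward force on the tool was 19 N, up from about 6 N on the spring alone, so the collar is seated.
- **Grip and steadiness:** the jaw width was 17.8 mm, matching the 18 mm grip. Joint speeds were close to zero and the tool was within about 0.002 rad of vertical.
- **Other things:** in the last scene picture the short paddle is in the rack and the spoon has not moved. The arm partly hides the jar and stapler, but it never went near them.

**Disagreements:** the first hover over the slot was about 3 mm off along the slot's y axis by the wrist and scene cameras. I corrected it in two steps, and the blade then went in without noticeable force. The cameras still differed from each other by 1–2 mm. I could not read the plunger value or the tip position directly; both are inferred from the collar being seated.

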